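Tighten the last lid nut of a filter vessel with a ratchet wrench

TASK

The lid of the steel filter vessel is held by three dome nuts; the one between the two short posts is still loose. Pick up the ratchet ring wrench, seat it fully down over that nut and swing its handle back and forth between the posts, letting it slip on the return strokes, until the nut comes up against its stop and is pulled firmly tight there for a moment: about 0.8 N m (10 N at the handle), and never over 1.2 N m. Then lift the wrench off and lay it flat on the open bench, clear of the vessel; do not touch the nut with the fingers, and leave the glassware where it stands.

Things in the scene. Friction and masses are not known exactly. Their poses are not given: they have to be found in the camera images.
- wrench_grip (a point): Loose ratchet ring wrench lying flat: round steel head and straight black rubber handle, 20 mm wide and 24 mm high. This point is in the middle of the handle's section, 12 mm above the underside. x points along the handle to the head (the hole's axis is at x = +80 mm), z up. The handle runs from x = -120 to +25 mm. Mass 0.32 to 0.48 kg; balanced near x = +10 mm.
- wrench_socket (a point): Axis of the hole in the wrench's head, at the underside. Head 62 mm across, 18 mm thick. A free inner ring holds the hexagonal hole, 28.6 mm across flats, open at both ends, its lower rim 1 mm above the underside. The hexagon's angle in the head is random and not measured: set it on the nut, press lightly (a few N) and swing clockwise till it drops about 12 mm over the nut. Axes as wrench_grip.
- wrench_pawl (a point): Ratchet pawl inside the wrench's head (not visible; 28 mm from the hole's axis). Seen from above, a clockwise swing of the handle drives the inner ring along; swung counter-clockwise, the handle slips over the ring in clicks of 20 degrees with almost no drag. Up to 20 degrees of each drive stroke can be idle before it bites.
- nut_seat (a point): The loose dome nut, on the robot's side of the lid between the posts: steel hexagon 27 mm across flats (31.2 mm over corners), 12 mm high, dome of 13.2 mm radius on it (crown 25 mm above this point), on a flange washer. The point is on its axis at the washer's top, where the seated wrench's underside comes to rest. z up; x, y turn with the nut, two opposite corners lie on x.
- nut (a joint): Turn of the nut in rad, growing clockwise from above (tightening). Starts at 1.2 to 1.6. It turns against a steady friction of about 0.25 N m (3 N at the handle, 80 mm out) up to its stop at 3.0. It counts as home from 2.96 on, as tight once it has also been pulled with 0.5 N m or more.
- vessel: Low round steel vessel, fixed on a 10 mm base plate (x -155 to 115, y -100 to 100 mm). Lid 156 mm across, its top 85 mm above the bench. Origin at the bench under the vessel's centre, z up. The loose nut's axis is at x = -55, y = 0 mm, the two tight nuts (28 mm high) at x = 27.5, y = +-48, a small gauge (top 143 mm above the bench) near the centre.
- post_left (a point): Top of the upright steel post on the vessel's +y side, 12 mm thick, 130 mm above the bench, at x = -81.5, y = +42.4 mm of vessel; its twin stands at y = -42.4. With the wrench on the nut its handle can point along the vessel's -x axis and swing 38 degrees to either side before it meets a post.
- amber_bottle_mid (a point): Bystander: amber glass bottle with a black cap, 64 mm across, 130 mm high; its centre.
- beaker_mid (a point): Bystander: open glass beaker, 66 mm across, 85 mm high; its centre.
- vial_mid (a point): Bystander: small glass vial with a white cap, 28 mm across, 50 mm high; its centre.
- washer (a joint): Wind-up, in rad, of the flange washer (38 mm across, 3 mm high) under the loose nut, clockwise positive: 0 at rest, springy, 10 N m per rad. About 0.025 while the nut is being turned; once the nut is home it rises with the pull on the handle (10 N at 80 mm give 0.08). Over 0.05 is firmly tight, over 0.13 is over-tightened. It springs back when the pull ends.

How it is judged:
By the outcome, as a careful person would: the job done as asked, in the order asked, and still so for the second after the job is handed in, with the robot touching nothing.
It also fails if it takes over 72 s, if anything falls off the work surface, if the arm or the gripper's body presses on something with over 40 N, if the wrist force passes 120 N, or if a joint passes its speed limit or range.

ROBOT

A 6-joint arm with a two-finger parallel gripper is mounted at the origin on the work surface. World frame = base frame: x ahead of the robot, y to its left, z up, the work surface at z = 0. Lengths are in mm, angles in degrees, forces in N, time in s.
With the tool pointing down it reaches from about 325 to 925 mm from the base axis. Payload 3.1 kg.
Tool frame: the origin (TCP) lies at the very end of the fingers, on their centre line; the grasp point (between the pads) lies grasp_offset behind it (grasp_offset is the distance from the TCP to the grasp point, in mm); z points along the fingers, x is the direction in which the jaws open and shut, and the axes are right-handed (so a half turn about z gives the same grasp; the last joint's range is limited). The gripper opens to 85 mm and grips with 20 to 120 N. Pads are 22 mm wide; open, the fingers measure 114 mm over their backs; the gripper's body (76 mm by 85 mm) begins 54 mm behind the grasp point. The pads swing forward as they close: fully open they stand 13 mm farther back than shut.
Start: joints at [56.941, 12.427, 92.441, -0, 75.132, -6.429], TCP at [280.137, 558.715, 231.3] pointing down, gripper open.
Joint ranges: [-157.48, 157.48], [-44.54, 120.13], [17.64, 146.25], [-64.5, 244.5], [7.68, 150.69], [-147.95, 147.95]. Speed limits (degrees/s): [159.86, 159.86, 180, 180, 180, 180].

INTERFACE

Orientations are given as [roll, pitch, yaw] about the fixed x, y, z axes, in that order (R = Rz(yaw) Ry(pitch) Rx(roll)).
In Python, from station import * gives the robot as it stands. Calls block until the motion is done:
- goto(position, orientation): joint-space move of the TCP to a pose.
- move_l(position, attitude=None, speed=150): straight line of the TCP; attitude=None keeps the orientation; speed is the mean speed in mm/s.
- move_j(angles): joint-space move.
- grip(opening, squeeze=None): finger opening in mm; squeeze is the grip in N (None keeps the last); returns when the fingers have stopped.
- wait(seconds).
- solve_ik(position, orientation): joint angles nearest the present ones, or None.
- get_obs(): the state.
- get_image(name): name is "side" or "top" or "wrist"; returns the picture (384x512x3 uint8, red, green, blue); there is no depth.
- get_calibration(name): a dict with "fx", "fy", "cx", "cy" (pixels), "R" (3x3) and "t" (3): a world point X has camera coordinates R X + t; the wrist camera has in their place "mount" (4x4, takes a point from camera to tool coordinates, whose origin is the TCP and whose axes are the tool frame's). Camera axes: x right, y down, z forward; pixel columns grow to the right and rows downward; lengths in mm; the calibration is good to about 2 mm. A picture is of the moment at which its call begins: read the wrist's pose just before it. get_calibration takes no time and is no camera call.
A pose or a line that the arm cannot do raises Unreachable and nothing moves.
- sign_off(): hands the job in, once; it reports no verdict.
Trained networks look in the newest picture that a camera, given by its name, has taken for a name from the list of things; names that differ only in an ending like _2 or _b are one class to them, and where a whole thing is asked for, a point or a joint stands for the part that bears it (a point fixed in the world has none). Each returns a list of dicts, best first, with "score" (0 to 1); they miss things now and then, are a little off and sometimes report something else, mostly with a low value. They report only what shows in the picture. A call takes as long as a camera call.
- spot_in(name, camera): "extent" ([centre column, centre row, width, height] in pixels, round what is visible of it).
- regions_of(name, camera): "region" (384x512 bool, what is visible of it) and "extent" ([centre column, centre row, width, height] in pixels, round what is visible of it).
The state is a dict: "t": time; "joint_pos": joint angles; "qvel": joint speeds; "effort": joint torques, N m; "tcp_pos": TCP position; "ee_rot": TCP orientation; "wrist_force": force on the tool from outside, world axes, zero at the start; "moment": the same for the moment, N m; "grip_width": finger opening in mm.
Only numpy, scipy, OpenCV 4.12 (cv2) and the standard library are available. Lean on these libraries where they do the work, as an engineer would, in place of code of your own. Each camera call takes 0.05 s, during which the arm holds its last target.

## Working session

There is one attempt and no reset: what is moved stays moved. The work goes in short steps, each a Python script; the robot and the scene stay as the last script left them, time stands still between calls to the robot, and variables do not carry over. Pictures are saved under pics/ and viewed, and the job is handed in when it is done.

```bash
ls; mkdir -p pics; python3 - <<'E'
from station import *
import cv2
o=get_obs(); print(o)
for c in ("side","top","wrist"):
    im=get_image(c); cv2.imwrite(f"pics/a_{c}.png",im[:,:,::-1]); print(c,get_calibration(c))
    for n in ("wrench_grip","wrench_socket","nut_seat","vessel","post_left","amber_bottle_mid","beaker_mid","vial_mid"):
        r=spot_in(n,c); print(n,[(round(d["score"],2),[round(v,1) for v in d["extent"]]) for d in r[:2]])
E
```

```text
pics
{'t': 0.0, 'joint_pos': array([ 5.69396595e+01,  1.24770619e+01,  9.25303450e+01,  1.90773663e-03,
        7.51316924e+01, -6.42995750e+00]), 'qvel': array([-0.0357734 , -0.05793998,  0.03545517,  0.00273026,  0.01878896,
        0.06344168]), 'effort': array([-3.24169914e-04, -3.96827924e+01, -3.03859699e+01, -3.75714103e-05,
        9.29578033e-03, -1.82784544e-05]), 'tcp_pos': array([279.67626057, 558.00777419, 229.94796897]), 'ee_rot': array([-1.79982591e+02,  1.38017908e-01,  6.33691462e+01]), 'wrist_force': array([0.16228491, 0.34853534, 0.83007462]), 'moment': array([-0.0662141 ,  0.05936379,  0.05181001]), 'grip_width': 85.83222963953759}
side {'fx': 411.81629446929793, 'fy': 411.81629446929793, 'cx': 257.77722963925834, 'cy': 184.33662064356065, 'R': array([[ 0.88387264, -0.46767489, -0.00702475],
       [-0.33294162, -0.61854573, -0.711724  ],
       [ 0.32851032,  0.63141221, -0.70242409]]), 't': array([-511.55471429,  289.14178739,  744.74953409])}
wrench_grip [(0.97, [286.9, 336.1, 114.5, 80.3])]
wrench_socket [(0.97, [287.7, 336.1, 111.0, 78.2]), (0.34, [396.5, 277
[... 988 characters left out ...]
beaker_mid [(0.62, [149.6, 230.8, 36.9, 24.0])]
vial_mid [(0.64, [359.2, 219.8, 28.5, 81.3])]
wrist {'fx': 305.89741727072436, 'fy': 305.89741727072436, 'cx': 252.97156317290649, 'cy': 195.3740110485864, 'mount': array([[ 9.99999707e-01,  5.30655846e-04,  5.51044657e-04,
        -6.99646029e-01],
       [-6.64799945e-04,  9.59200667e-01,  2.82725377e-01,
        -7.13534182e+01],
       [-3.78532528e-04, -2.82725661e-01,  9.59200739e-01,
        -1.41217361e+02],
       [ 0.00000000e+00,  0.00000000e+00,  0.00000000e+00,
         1.00000000e+00]])}
wrench_grip []
wrench_socket []
nut_seat []
vessel []
post_left []
amber_bottle_mid []
beaker_mid [(0.7, [183.2, 346.2, 26.6, 20.8])]
vial_mid []
```

```bash
python3 - <<'E'
import cv2
a=cv2.imread("pics/a_side.png");b=cv2.imread("pics/a_top.png")
cv2.imwrite("pics/a_side2.png",cv2.resize(a[90:384,130:430],None,fx=2,fy=2,interpolation=cv2.INTER_CUBIC)) 
cv2.imwrite("pics/a_top2.png",cv2.resize(b[100:290,130:400],None,fx=2.9,fy=2.9,interpolation=cv2.INTER_CUBIC))
E
```

```text
(no output)
```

View pics/a_side2.png

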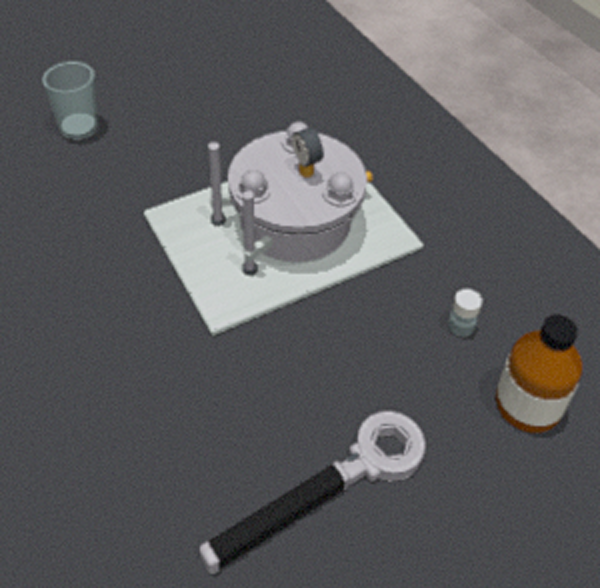

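View pics/a_top2.png

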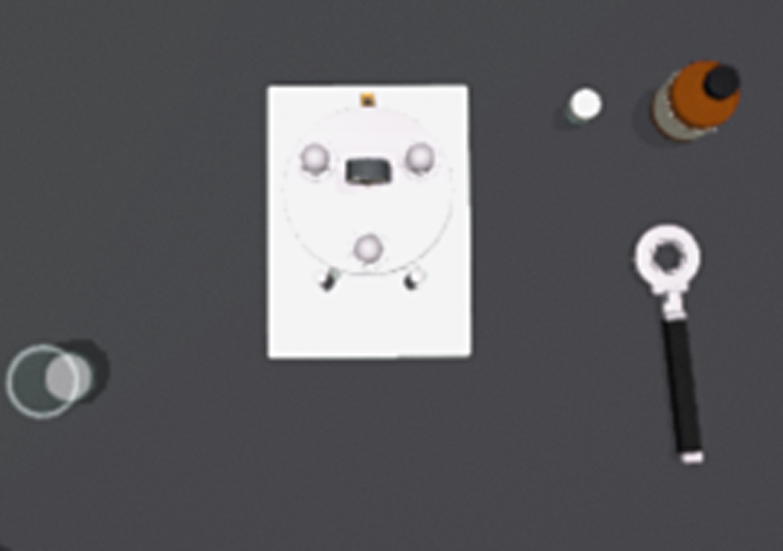

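```bash
cat > h.py <<'E'
from station import *
import numpy as np, cv2
from scipy.spatial.transform import Rotation as Rt
def cam(name,obs=None):
    c=get_calibration(name); K=(c["fx"],c["fy"],c["cx"],c["cy"])
    if "R" in c: R=np.array(c["R"]);t=np.array(c["t"])
    else:
        m=np.array(c["mount"]); T=np.eye(4); T[:3,:3]=Rt.from_euler("xyz",obs["ee_rot"],degrees=True).as_matrix(); T[:3,3]=obs["tcp_pos"]
        W=np.linalg.inv(T@m); R=W[:3,:3];t=W[:3,3]
    return K,R,t
def unproj(px,z,cm):
    K,R,t=cm; d=R.T@np.array([(px[0]-K[2])/K[0],(px[1]-K[3])/K[1],1.]); o=-R.T@t
    return o+d*(z-o[2])/d[2]
def proj(X,cm):
    K,R,t=cm; p=R@np.array(X,float)+t; return np.array([K[0]*p[0]/p[2]+K[2],K[1]*p[1]/p[2]+K[3]])
E
python3 - <<'E'
from h import *
import station
print([n for n in dir(station) if not n.startswith('_')]); 
print(getattr(station,'grasp_offset',None))
ct=cam("top");cs=cam("side")
print("top head",unproj((360,188.3),18,ct),"end",unproj((368.3,257.6),20,ct),"nut",unproj((257.2,185.9),100,ct))
s=lambda x,y:(130+x/2,90+y/2)
print("side head",unproj(s(391,443),18,cs),"end",unproj(s(208,553),20,cs),"nut",unproj(s(253,181),105,cs))
for p in ((267,86),(468,86),(471,355),(267,356)): print("plate",unproj((130+p[0]/2.9,100+p[1]/2.9),10,ct))
print("vial",unproj((130+585/2.9,100+104/2.9),50,ct),"bottle",unproj((130+722/2.9,100+82/2.9),130,ct),"beaker",unproj((130+43/2.9,100+381/2.9),85,ct))
E
```

```text
['Unreachable', 'get_calibration', 'get_image', 'get_obs', 'goto', 'grasp_offset', 'grip', 'move_j', 'move_l', 'regions_of', 'sign_off', 'solve_ik', 'spot_in', 'wait']
18.700000000000003
top head [ 588.21454689 -248.18335967   18.        ] end [ 392.35878836 -262.62812797   20.        ] nut [596.89813002  43.96880352 100.        ]
side head [ 588.00209769 -252.17758775   18.        ] end [ 394.07357723 -263.719966     20.        ] nut [596.96835322  38.73808757 105.        ]
plate [769.24812223 141.3230738   10.        ]
plate [763.97053155 -59.03347563  10.        ]
plate [496.48887118 -53.38748639  10.        ]
plate [501.02086664 147.08249375  10.        ]
vial [ 734.34249558 -166.63812786   50.        ] bottle [ 733.90977833 -271.26916099  130.        ] beaker [485.94730274 343.12827145  85.        ]
```

```bash
python3 - <<'E'
from h import *
goto([570,44,215],[180,0,90]); o=get_obs(); print(o["t"],o["tcp_pos"],o["joint_pos"])
im=get_image("wrist"); cv2.imwrite("pics/b_nut.png",cv2.resize(im[:,:,::-1],None,fx=1.5,fy=1.5)); np.savez("nutview.npz",p=o["tcp_pos"],r=o["ee_rot"])
print([(round(d["score"],2),d["extent"]) for d in spot_in("nut_seat","wrist")])
goto([530,-253,130],[180,0,94]); o=get_obs(); print(o["t"],o["tcp_pos"],o["joint_pos"])
im=get_image("wrist"); cv2.imwrite("pics/b_wr.png",cv2.resize(im[:,:,::-1],None,fx=1.5,fy=1.5)); np.savez("wrview.npz",p=o["tcp_pos"],r=o["ee_rot"])
r=regions_of("wrench_grip","wrist"); print([(round(d["score"],2),d["extent"]) for d in r])
print(o["wrist_force"],o["moment"])
E
```

```text
3.4667 [569.97867177  44.78265214 215.05131395] [-2.55153092e+00  6.81338448e+00  1.00672901e+02  2.21957218e-02
  7.25097300e+01 -9.26103434e+01]
[(0.58, [253.8, 220.2, 34.6, 32.8])]
4.7583 [ 530.62043571 -252.19155245  130.40620307] [-3.22829142e+01  1.39278563e+01  1.02188886e+02  4.11780102e-02
  6.38521615e+01 -1.26342655e+02]
[(0.93, [252.1, 141.4, 68.8, 281.2])]
[ 0.56913725  0.19152244 -0.07088752] [ 0.02341044 -0.03052478  0.04340469]
```

View pics/b_nut.png

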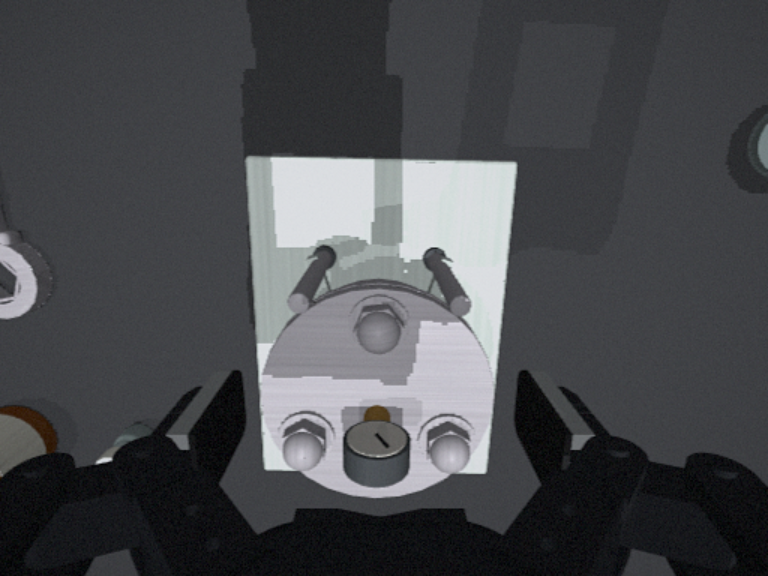

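View pics/b_wr.png

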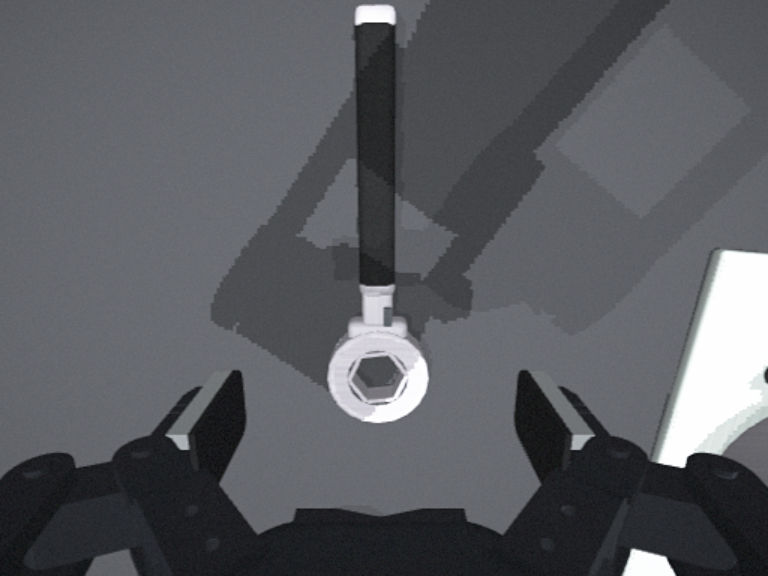

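```bash
python3 - <<'E'
from h import *
n=np.load("nutview.npz"); cn=cam("wrist",dict(tcp_pos=n["p"],ee_rot=n["r"]))
w=np.load("wrview.npz"); cw=cam("wrist",dict(tcp_pos=w["p"],ee_rot=w["r"]))
f=lambda x,y:((x+.5)/1.5-.5,(y+.5)/1.5-.5)
print("nut",unproj(f(379,332),100,cn),"tight",unproj(f(304,452),100,cn),unproj(f(450,453),100,cn),"posts",unproj(f(301,299.5),130,cn),unproj(f(458,302),130,cn))
for p in ((247,157),(517,162),(488,473),(265,472)): print(unproj(f(*p),10,cn))
print("head",unproj(f(378,377),18,cw),unproj(f(378,377),0,cw))
a=unproj(f(375.5,24),24,cw); b=unproj(f(377,285),24,cw); print(a,b,np.degrees(np.arctan2(*(b-a)[1::-1])))
im=cv2.imread("pics/b_wr.png");cv2.imwrite("pics/b_wr2.png",cv2.resize(im[270:440,290:460],None,fx=3.5,fy=3.5))
im=cv2.imread("pics/b_nut.png");cv2.imwrite("pics/b_nut2.png",cv2.resize(im[240:400,270:490],None,fx=3.5,fy=3.5))
E
```

```text
nut [597.87809291  43.70359823 100.        ] tight [681.13431379  -4.83016828 100.        ] [681.77666174  89.87666867 100.        ] posts [568.32742505   3.43981665 130.        ] [569.56694589  84.5467875  130.        ]
[497.68520607 -51.96582462  10.        ]
[500.85503974 143.65078494  10.        ]
[766.88755425 140.79105967  10.        ]
[766.06565782 -57.50733155  10.        ]
head [ 586.87904293 -249.94441993   18.        ] [ 595.95929659 -249.36369355    0.        ]
[ 397.85048965 -264.40866411   24.        ] [ 527.27631321 -254.67426469   24.        ] 4.30124263029107
```

View pics/b_wr2.png

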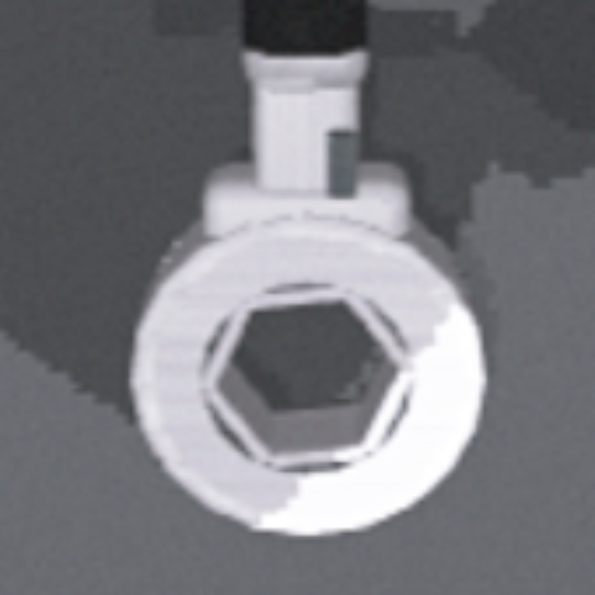

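View pics/b_nut2.png

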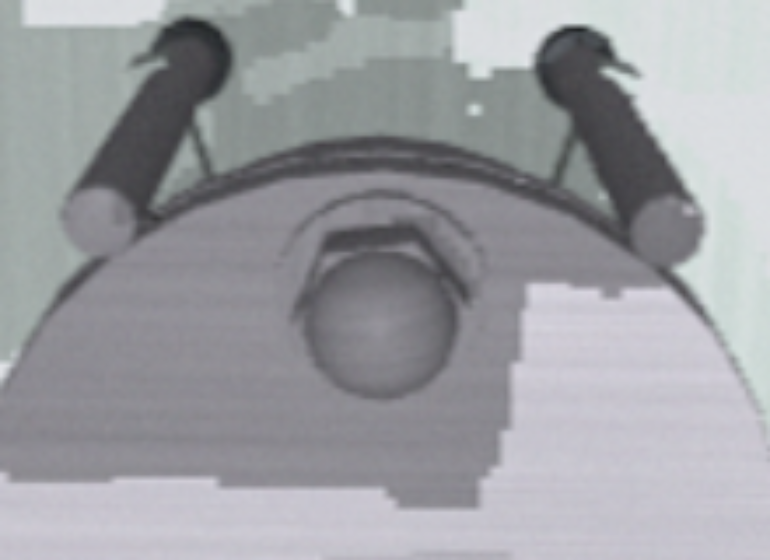

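```bash
cat >> h.py <<'E'
HEAD=np.array([587.4,-249.7]); WY=4.2
NUT=np.array([597.4,43.9])
L=80.
def tcp_for(ax,yaw,z):
    """TCP so that hole axis is at ax, wrench x at yaw"""
    a=np.radians(yaw); return [ax[0]-L*np.cos(a),ax[1]-L*np.sin(a),z]
def st(tag=""):
    o=get_obs(); print(tag,"t%.2f"%o["t"],"p",o["tcp_pos"].round(2),"r",o["ee_rot"].round(2),"F",o["wrist_force"].round(2),"M",o["moment"].round(3),"w%.1f"%o["grip_width"]); return o
E
python3 - <<'E'
from h import *
p=tcp_for(HEAD,WY,40); print(p)
goto(p,[180,0,90+WY]); st()
p[2]=2; move_l(p,speed=60); st("down")
grip(16,100); st("grip")
p[2]=8; move_l(p,speed=40); st("lift")
p[2]=170; move_l(p,speed=150); st("up")
cv2.imwrite("pics/c_side.png",get_image("side")[90:,130:430,::-1].repeat(2,0).repeat(2,1))
im=get_image("wrist"); cv2.imwrite("pics/c_wr.png",cv2.resize(im[:,:,::-1],None,fx=1.5,fy=1.5))
E
```

```text
[np.float64(507.61484182204333), np.float64(-255.55905577021053), 40]
 t5.32 p [ 507.74 -254.71   39.83] r [-1.7996e+02 -5.0000e-02  9.4240e+01] F [ 0.9  -0.37  0.74] M [-0.007  0.028 -0.006] w85.3
down t6.10 p [ 507.63 -255.62    1.87] r [-179.99   -0.     94.2 ] F [ 0.14 -0.11 -0.14] M [-0.014  0.012  0.022] w85.5
grip t6.73 p [ 507.98 -255.81    2.55] r [1.7997e+02 3.0000e-02 9.4200e+01] F [-0.45  0.65  3.55] M [-0.007  0.079  0.076] w17.9
lift t7.03 p [ 507.01 -255.15    7.44] r [-1.7995e+02 -4.0000e-02  9.4200e+01] F [ 0.03  0.35 -4.09] M [-0.02  -0.002  0.039] w18.4
up t8.27 p [ 506.67 -254.93  168.5 ] r [-1.7987e+02 -1.0000e-01  9.4200e+01] F [-0.04  0.7  -4.6 ] M [ 0.036  0.084 -0.015] w18.2
```

View pics/c_side.png

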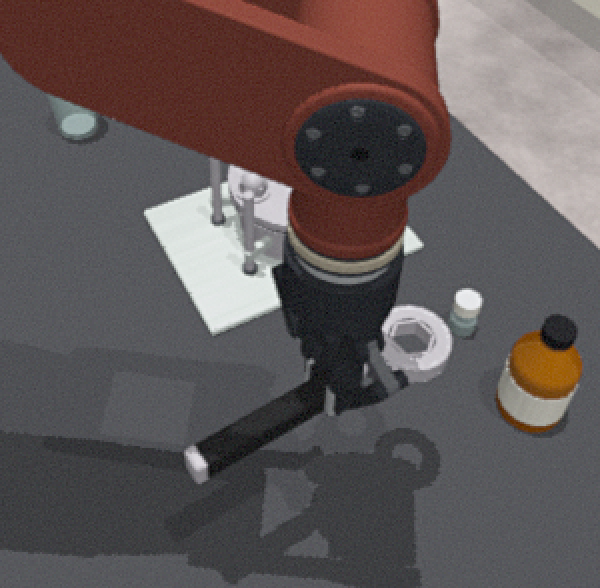

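View pics/c_wr.png

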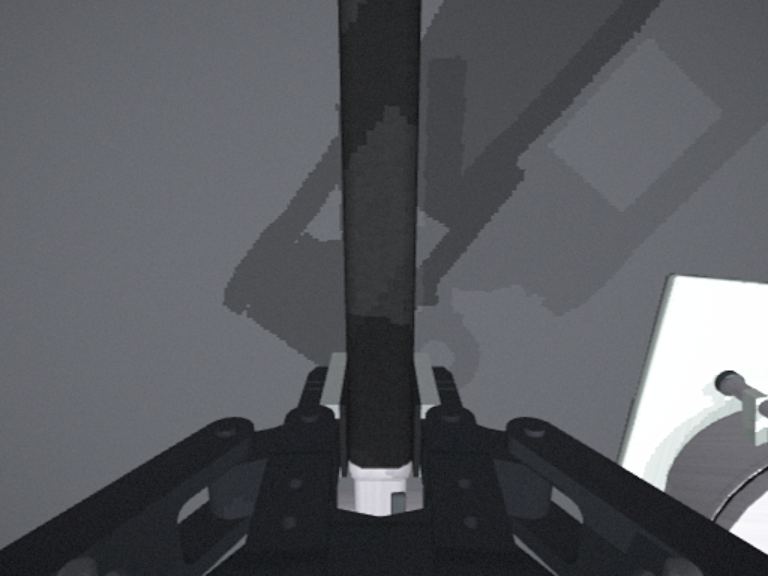

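```bash
python3 - <<'E'
from h import *
cs=cam("side")
print("side head held",unproj((130+416/2,90+334/2),168.5-2.5+18,cs), tcp_for([0,0],4.2,0), "expected",np.array([506.67,-254.93])-np.array(tcp_for([0,0],4.2,0)[:2]))
print("side nut z100",unproj((130+253/2,90+183/2),100,cs))
# plan feasibility of arc
for y in (34,25,10,0,-10,-25,-36):
    print(y,np.round(solve_ik(tcp_for(NUT,y,115),[180,0,90+y]),1))
E
```

```text
side head held [ 592.21240036 -249.21776989  184.        ] [np.float64(-79.78515817795665), np.float64(-5.859055770210535), 0] expected [ 586.45515818 -249.07094423]
side nut z100 [597.87452529  40.55868057 100.        ]
34 [  -7.7    8.7  110.3    0.    61.  -131.7]
25 [  -6.6    8.   111.2    0.    60.9 -121.6]
10 [  -4.4    7.3  111.9    0.    60.8 -104.4]
0 [ -2.9   7.3 111.9  -0.   60.8 -92.9]
-10 [ -1.4   7.6 111.6  -0.   60.8 -81.4]
-25 [  0.8   8.6 110.4  -0.   61.  -64.2]
-36 [  2.2   9.7 109.1  -0.   61.2 -51.8]
```

```bash
python3 - <<'E'
from h import *
goto(tcp_for(NUT,28,175),[180,0,118]); st()
move_l(tcp_for(NUT,28,120),speed=120); o=st()
for c in ("side","top"):
    im=get_image(c); cv2.imwrite(f"pics/d_{c}f.png",im[:,:,::-1])
    cm=cam(c); a=np.radians(o["ee_rot"][2]-90)
    z=o["tcp_pos"][2]-2.4
    h=[o["tcp_pos"][0]+80*np.cos(a),o["tcp_pos"][1]+80*np.sin(a),z+18]
    u=proj(h,cm); print(c,"expect head top centre",u, "nut dome", proj([*NUT,100],cm))
    x0,y0=int(u[0])-50,int(u[1])-40; print(x0,y0)
    cv2.imwrite(f"pics/d_{c}.png",cv2.resize(im[y0:y0+80,x0:x0+100,::-1],None,fx=7,fy=7,interpolation=cv2.INTER_CUBIC))
E
```

```text
t9.39 p [527.01   5.42 174.99] r [-1.7999e+02  6.0000e-02  1.1796e+02] F [-0.06  0.55 -4.27] M [-0.017  0.037  0.012] w18.0
 t10.00 p [527.13   5.7  120.11] r [1.7999e+02 1.0000e-02 1.1794e+02] F [ 0.04 -1.18 -3.68] M [-0.02  -0.035  0.041] w18.0
side expect head top centre [255.74358274 168.68074273] nut dome [255.59429782 180.63128656]
205 128
top expect head top centre [257.44081561 184.48090785] nut dome [257.22115056 185.70788209]
207 144
```

View pics/d_side.png

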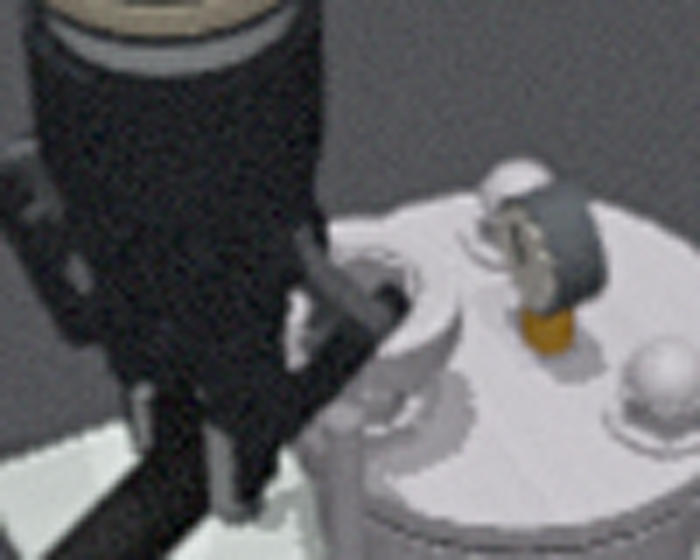

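View pics/d_top.png

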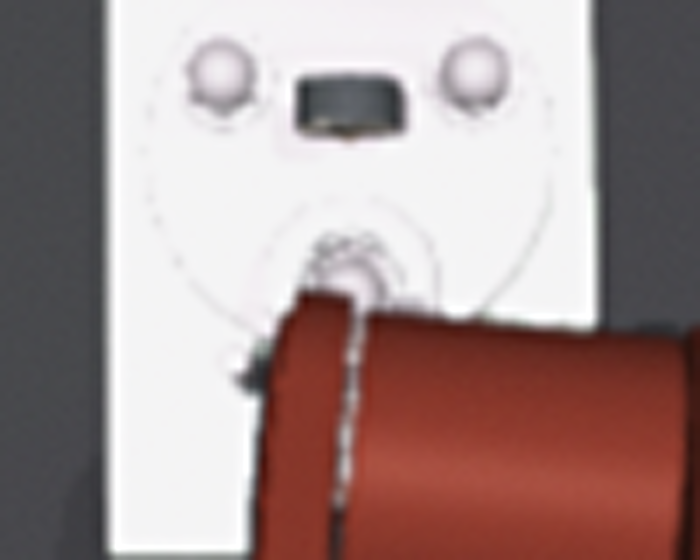

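```bash
python3 - <<'E'
from h import *
z=118
while z>98:
    z-=2 if z>106 else 1
    move_l(tcp_for(NUT,28,z),speed=40); o=get_obs()
    print(z,"t%.2f"%o["t"],o["tcp_pos"].round(2),o["wrist_force"].round(2),o["moment"].round(3))
    if o["wrist_force"][2]>0.5 or np.hypot(*o["wrist_force"][:2])>8: break
E
```

```text
116 t10.35 [526.81   6.36 116.21] [-0.76  0.29 -4.43] [-0.003  0.021 -0.033]
114 t10.60 [526.59   6.42 113.86] [-0.49 -0.2  -3.96] [-0.069 -0.002 -0.062]
112 t10.85 [526.58   6.37 111.78] [-0.4   0.7  -3.11] [0.021 0.038 0.015]
110 t11.10 [526.58   6.36 109.77] [-0.07 -0.08 -4.17] [-0.002  0.032  0.032]
108 t11.35 [526.59   6.35 107.79] [ 0.42 -0.26 -3.56] [-0.025  0.05  -0.025]
106 t11.60 [526.56   6.38 105.78] [-0.32 -0.8  -4.11] [-0.061  0.037 -0.006]
105 t11.85 [526.68   6.34 104.91] [-0.05 -0.31 -3.86] [0.031 0.022 0.037]
104 t12.10 [526.65   6.35 103.89] [-1.11 -0.58 -3.04] [ 0.009  0.09  -0.02 ]
103 t12.35 [526.67   6.35 102.93] [-0.01 -0.17 -3.23] [-0.046 -0.007 -0.05 ]
102 t12.60 [526.68   6.37 101.9 ] [-0.08  0.19 -3.27] [0.05  0.028 0.041]
101 t12.85 [526.97   6.31 101.32] [-0.84  0.   -3.38] [ 0.029  0.009 -0.01 ]
100 t13.10 [527.07   6.27 100.7 ] [-3.04 -0.53  1.98] [0.154 0.174 0.045]
```

```bash
cat >> h.py <<'E'
def tz(o,c=None):
    """clockwise torque the tool applies about nut axis (N m)"""
    c=NUT if c is None else c
    r=(o["tcp_pos"][:2]-c)/1000; F=o["wrist_force"]
    return o["moment"][2]+r[0]*F[1]-r[1]*F[0]   # external on tool, +z = ccw reaction => tool drives clockwise
def arcto(yaw,z,c=None,speed=60):
    c=NUT if c is None else c
    move_l(tcp_for(c,yaw,z),[180,0,90+yaw],speed=speed)
E
python3 - <<'E'
from h import *
z=99.7; yaw=28; dropped=False
while yaw>-34:
    yaw-=3; arcto(yaw,z,speed=40); o=get_obs(); f=o["wrist_force"]
    print(yaw,"z%.1f"%z,"t%.2f"%o["t"],o["tcp_pos"].round(2),f.round(2),"Tz %.3f"%tz(o))
    if f[2]>6: z+=.4
    elif f[2]<-2 and yaw<26:
        # try lower
        z-=1.0
        if o["tcp_pos"][2]<97: print("DROP"); break
    elif f[2]<0: z-=.4
    if np.hypot(f[0],f[1])>20: print("side force"); break
E
```

```text
25 z99.7 t13.36 [525.92   9.71 100.54] [-1.32 -1.13  2.83] Tz -0.013
22 z99.7 t13.62 [524.3   13.41 100.47] [-0.13 -0.82  2.82] Tz -0.035
19 z99.7 t13.88 [522.69  17.35 100.32] [-0.57 -2.01  4.48] Tz 0.002
16 z99.7 t14.13 [521.33  21.39 100.2 ] [-0.53 -3.59  4.36] Tz 0.046
13 z99.7 t14.39 [520.19  25.54 100.12] [-0.82 -2.4   5.45] Tz -0.031
10 z99.7 t14.65 [519.27  29.74 100.03] [-0.09 -3.78  4.65] Tz 0.084
7 z99.7 t14.91 [518.56  33.91  99.92] [ 0.3  -3.53  4.51] Tz 0.053
4 z99.7 t15.17 [516.59  38.6   98.29] [ 2.76 -1.35 -2.3 ] Tz 0.021
1 z98.7 t15.43 [516.21  42.73  97.4 ] [ 2.66  0.14 -5.49] Tz -0.034
-2 z97.7 t15.68 [516.56  46.73  97.02] [ 1.51 -0.3  -3.64] Tz 0.019
-5 z96.7 t15.94 [517.14  50.79  96.39] [ 0.76 -1.21 -3.31] Tz 0.104
DROP
```

```bash
python3 - <<'E'
from h import *
z=96.5
while z>88:
    z-=1; arcto(-5,z,speed=40); o=get_obs(); f=o["wrist_force"]
    print(z,"t%.2f"%o["t"],o["tcp_pos"].round(2),f.round(2),"M",o["moment"].round(3),"Tz %.3f"%tz(o))
    if f[2]>2 or np.hypot(f[0],f[1])>15: break
E
```

```text
95.5 t16.19 [517.25  50.84  95.21] [ 1.16 -0.32 -4.26] M [ 0.034 -0.104  0.01 ] Tz 0.027
94.5 t16.44 [517.3   50.88  94.24] [ 0.68  0.77 -2.74] M [ 0.026 -0.032  0.094] Tz 0.027
93.5 t16.69 [517.37  50.88  93.26] [ 0.35 -0.13 -3.37] M [0.042 0.008 0.006] Tz 0.014
92.5 t16.94 [517.49  50.85  92.32] [-0.5   0.4  -3.96] M [0.016 0.087 0.007] Tz -0.021
91.5 t17.19 [517.51  50.89  91.33] [-0.35  0.   -4.01] M [-0.011  0.069  0.017] Tz 0.019
90.5 t17.44 [517.54  50.88  90.33] [-0.77  0.77 -3.79] M [-0.007  0.149  0.014] Tz -0.042
89.5 t17.69 [517.59  50.9   89.54] [-1.69  0.31 -2.54] M [0.097 0.206 0.019] Tz 0.007
88.5 t17.94 [517.61  50.91  89.04] [-3.84  0.62  2.57] M [-0.012  0.45   0.035] Tz 0.013
```

```bash
python3 - <<'E'
from h import *
def rep(y,o): print(y,"t%.2f"%o["t"],o["tcp_pos"].round(2),o["wrist_force"].round(2),"Mz %.3f"%o["moment"][2],"Tz %.3f"%tz(o), "yaw %.1f"%(o["ee_rot"][2]-90))
for y in (-10,-15,-20,-25,-30,-35):
    arcto(y,89.2,speed=40); o=get_obs(); rep(y,o)
    if abs(tz(o))>.7 or np.hypot(*o["wrist_force"][:2])>25: print("STOP"); break
else:
    for y in (-26,-16,-6):
        arcto(y,89.2,speed=70); o=get_obs(); rep(y,o)
        if abs(tz(o))>.3 : print("STOP"); break
E
```

```text
-10 t18.27 [518.31  57.69  89.15] [-5.22 -0.08  0.28] Mz 0.175 Tz 0.254 yaw -9.9
-15 t18.59 [519.76  64.52  89.1 ] [-5.31 -0.56  1.04] Mz 0.181 Tz 0.334 yaw -14.9
-20 t18.92 [521.89  71.21  89.11] [-4.85  0.8   1.69] Mz 0.136 Tz 0.209 yaw -19.9
-25 t19.24 [524.54  77.78  89.12] [-4.42  2.32  1.4 ] Mz 0.170 Tz 0.150 yaw -24.9
-30 t19.57 [527.78  84.07  89.1 ] [-5.46  1.21  1.29] Mz 0.129 Tz 0.264 yaw -29.9
-35 t19.89 [531.58  90.05  89.14] [-6.04  2.44  1.26] Mz 0.176 Tz 0.294 yaw -34.9
-26 t20.23 [525.36  79.36  89.19] [-5.31  2.3   1.27] Mz 0.015 Tz 0.038 yaw -26.1
-16 t20.57 [520.4   66.29  89.19] [-4.33  2.01  0.14] Mz 0.074 Tz 0.016 yaw -16.2
-6 t20.93 [517.84  52.54  89.18] [-4.63  1.56  0.34] Mz 0.098 Tz 0.014 yaw -6.3
```

```bash
sed -i 's/NUT=np.array.*/NUT=np.array([596.9,44.0])/' h.py; python3 - <<'E'
from h import *
def rep(y,o): print(y,"t%.2f"%o["t"],o["tcp_pos"].round(2),o["wrist_force"].round(2),"Mz %.3f"%o["moment"][2],"Tz %.3f"%tz(o), "yaw %.1f"%(o["ee_rot"][2]-90))
for y in (4,14,24,33):
    arcto(y,89.2,speed=70); o=get_obs(); rep(y,o)
    if abs(tz(o))>.3 : print("STOP"); raise SystemExit
ys=list(range(28,7,-5))+list(range(5,-36,-3))
for y in ys:
    arcto(y,89.2,speed=40); o=get_obs(); rep(y,o)
    if abs(tz(o))>.45 or np.hypot(*o["wrist_force"][:2])>20: print("STOP"); break
E
```

```text
4 t21.27 [517.99  38.27  89.27] [-0.78 -0.94 -1.87] Mz -0.078 Tz -0.008 yaw 3.7
14 t21.62 [519.85  24.66  89.32] [-1.12 -2.29 -1.76] Mz -0.065 Tz 0.090 yaw 13.7
24 t21.98 [524.28  11.6   89.36] [-0.1  -1.91 -1.4 ] Mz -0.092 Tz 0.043 yaw 23.7
33 t22.31 [5.3009e+02 4.8000e-01 8.9360e+01] [-0.28 -2.8  -1.96] Mz -0.235 Tz -0.060 yaw 32.8
28 t22.63 [526.5    6.55  89.38] [ 0.54 -2.97 -2.01] Mz -0.246 Tz -0.017 yaw 28.0
23 t22.96 [523.6   12.91  89.35] [ 0.56 -1.58 -2.27] Mz -0.110 Tz 0.023 yaw 23.1
18 t23.28 [520.97  19.55  89.3 ] [ 0.39 -0.94 -1.11] Mz -0.011 Tz 0.069 yaw 18.1
13 t23.61 [519.09  25.97  89.3 ] [-0.26  0.6  -1.35] Mz -0.027 Tz -0.078 yaw 13.2
8 t23.93 [517.91  32.53  89.3 ] [ 0.83 -1.3  -0.98] Mz -0.085 Tz 0.027 yaw 8.2
5 t24.19 [517.37  36.63  89.26] [ 0.07 -1.27 -1.33] Mz 0.064 Tz 0.165 yaw 5.2
2 t24.45 [517.1   40.86  89.26] [-0.61 -0.9  -1.56] Mz 0.053 Tz 0.123 yaw 2.2
-1 t24.71 [517.02  45.09  89.24] [-0.32 -2.37 -0.93] Mz 0.037 Tz 0.226 yaw -0.9
-4 t24.97 [517.19  49.32  89.25] [ 0.37 -2.21 -0.88] Mz 0.074 Tz 0.249 yaw -3.9
-7 t25.23 [517.56  53.53  89.23] [ 0.46 -0.92 -0.4 ] Mz 0.157 Tz 0.225 yaw -6.9
-10 t25.48 [518.18  57.7   89.23] [ 1.16 -2.16 -1.07] Mz 0.089 Tz 0.243 yaw -9.9
-13 t25.74 [519.01  61.83  89.24] [ 0.99 -1.74 -1.11] Mz 0.096 Tz 0.214 yaw -12.9
-16 t26.00 [520.04  65.9   89.24] [ 1.04 -0.7  -0.54] Mz 0.168 Tz 0.199 yaw -15.9
-19 t26.26 [521.25  69.92  89.2 ] [ 1.17 -0.45 -1.27] Mz 0.204 Tz 0.207 yaw -18.9
-22 t26.52 [522.72  73.87  89.23] [ 1.03  0.21 -1.01] Mz 0.237 Tz 0.190 yaw -21.8
-25 t26.77 [524.35  77.73  89.2 ] [ 2.32 -0.1  -0.13] Mz 0.235 Tz 0.164 yaw -24.9
-28 t27.03 [526.22  81.5   89.2 ] [ 1.16 -0.51  0.09] Mz 0.278 Tz 0.271 yaw -27.9
-31 t27.29 [528.22  85.19  89.17] [ 1.23  0.6  -0.8 ] Mz 0.315 Tz 0.223 yaw -30.8
-34 t27.55 [530.46  88.7   89.17] [1.   0.65 0.04] Mz 0.323 Tz 0.236 yaw -33.8
```

```bash
cat > drive.py <<'E'
from h import *
def rep(y,o,T): print("%.1f"%y,"t%.2f"%o["t"],o["tcp_pos"].round(2),o["wrist_force"].round(1),"T %.3f"%T, "yaw %.1f"%(o["ee_rot"][2]-90),flush=True)
def meas(n=4):
    v=[]
    for _ in range(n):
        o=get_obs(); v.append(tz(o)); wait(.02)
    return o,float(np.mean(v))
for y in (-24,-14,-4,6,16,26,34):
    arcto(y,89.2,speed=80); o=get_obs()
    if abs(tz(o))>.35 : print("STOP"); raise SystemExit
rep(y,o,tz(o))
for y in (28,22,16,10): arcto(y,89.2,speed=40); o=get_obs(); rep(y,o,tz(o))
step=2; near=False; best=0
while y>-35.5:
    y-=step; arcto(y,89.2,speed=30); o,T=meas(4); rep(y,o,T)
    if T>.36: step=1
    if T>.6: step=.5
    if T>.77 or np.hypot(*o["wrist_force"][:2])>25: 
        print("TIGHT"); break
for _ in range(5): wait(.1); o,T=meas(3); rep(y,o,T)
E
python3 drive.py
```

```text
34.0 t29.79 [530.64  -0.66  89.2 ] [ 0.6 -4.8 -0.5] T 0.021 yaw 33.8
28.0 t30.15 [526.37   6.53  89.28] [ 1.8 -3.5 -0.7] T 0.036 yaw 28.0
22.0 t30.51 [522.88  14.23  89.26] [ 3.  -2.7 -1.6] T 0.083 yaw 22.1
16.0 t30.87 [519.93  22.16  89.21] [ 1.  -1.  -0.2] T 0.027 yaw 16.1
10.0 t31.23 [518.25  29.93  89.2 ] [ 2.  -1.9 -0.1] T 0.026 yaw 10.1
8.0 t31.52 [517.81  32.62  89.2 ] [ 2.2 -2.3 -1.2] T 0.149 yaw 8.1
6.0 t31.84 [517.44  35.36  89.21] [ 2.  -2.  -1.1] T 0.215 yaw 6.1
4.0 t32.16 [517.2   38.21  89.23] [ 2.  -1.5 -0.7] T 0.220 yaw 4.1
2.0 t32.48 [517.02  41.06  89.21] [ 1.4 -2.6 -0.8] T 0.221 yaw 2.1
0.0 t32.79 [516.97  43.86  89.22] [ 2.  -2.8 -0.5] T 0.209 yaw 0.1
-2.0 t33.11 [517.03  46.69  89.23] [ 1.3 -3.  -0.8] T 0.257 yaw -1.9
-4.0 t33.42 [517.17  49.48  89.23] [ 2.5 -2.8 -1.5] T 0.215 yaw -3.9
-6.0 t33.74 [517.37  52.3   89.22] [ 1.7 -2.6 -1.2] T 0.220 yaw -5.9
-8.0 t34.06 [517.74  55.07  89.24] [ 2.8 -1.6 -0.9] T 0.221 yaw -7.9
-10.0 t34.38 [518.14  57.84  89.21] [ 2.1 -2.4 -1.1] T 0.221 yaw -9.9
-12.0 t34.69 [518.68  60.58  89.24] [ 3.2 -1.4 -0.9] T 0.218 yaw -11.9
-14
[... 651 characters left out ...]
26.04  81.43  89.12] [ 0.3 -3.   0.1] T 0.691 yaw -28.0
-28.5 t38.17 [526.39  82.07  89.11] [ 0.2 -2.7 -0. ] T 0.697 yaw -28.5
-29.0 t38.49 [526.68  82.71  89.07] [-0.3 -3.2 -0.1] T 0.769 yaw -29.0
-29.5 t38.81 [527.04  83.34  89.08] [-1.3 -2.6 -0.2] T 0.753 yaw -29.5
-30.0 t39.12 [527.4   83.99  89.1 ] [-1.7 -2.9  0.4] T 0.778 yaw -30.0
TIGHT
-30.0 t39.27 [527.39  83.97  89.09] [-1.1 -2.9 -0.3] T 0.758 yaw -30.0
-30.0 t39.42 [527.42  83.97  89.11] [-1.7 -3.3  0.8] T 0.761 yaw -30.0
-30.0 t39.58 [527.39  83.97  89.09] [-1.3 -3.6  0.5] T 0.791 yaw -30.0
-30.0 t39.73 [527.46  84.    89.11] [-0.9 -3.1  0.4] T 0.730 yaw -30.0
-30.0 t39.88 [527.44  83.98  89.12] [-1.4 -3.8 -0.2] T 0.764 yaw -30.0
```

```bash
python3 - <<'E'
from h import *
for y in (-26,-22,-18): arcto(y,89.2,speed=40); o=get_obs(); print(y,"T %.3f"%tz(o),o["wrist_force"].round(1))
z=89.2
for z in (92,95,98,101,105):
    arcto(-18,z,speed=40); o=get_obs(); print(z,o["tcp_pos"].round(2),o["wrist_force"].round(1),"T %.3f"%tz(o))
    if o["wrist_force"][2]<-20: print("stuck"); raise SystemExit
arcto(-18,175,speed=120); st()
im=get_image("side"); cv2.imwrite("pics/e_side.png",im[90:,130:430,::-1].repeat(2,0).repeat(2,1))
im=get_image("wrist"); cv2.imwrite("pics/e_wr.png",cv2.resize(im[:,:,::-1],None,fx=1.5,fy=1.5))
E
```

```text
-26 T 0.444 [-1.6 -2.8 -0.7]
-22 T 0.130 [-0.4 -0.6 -0.9]
-18 T -0.089 [ 0.6 -0.2 -1.6]
92 [521.    68.92  90.67] [  5.8  -0.7 -10.8] T -0.058
95 [520.91  68.96  94.56] [ 3.  -0.9 -7.1] T 0.038
98 [520.93  68.92  98.21] [ 2.  -0.6 -4.5] T 0.097
101 [520.45  68.91 101.33] [-0.2  0.5 -3.8] T -0.014
105 [520.66  68.81 105.28] [-0.1  0.3 -3. ] T -0.067
 t42.75 p [520.08  68.72 174.26] r [-1.7992e+02  3.0000e-02  7.2000e+01] F [ 0.63 -0.25 -4.13] M [ 0.022  0.108 -0.001] w18.1
```

View pics/e_side.png

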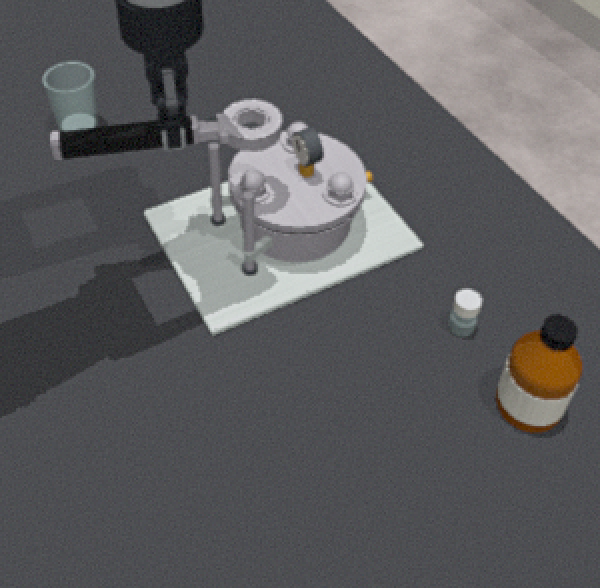

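```bash
python3 - <<'E'
from h import *
P=np.array([570.,-240.])
goto(tcp_for(P,4,175),[180,0,94]); st()
move_l(tcp_for(P,4,15),speed=120); st()
z=8
while z>1:
    move_l(tcp_for(P,4,z),speed=30); o=get_obs(); print(z,o["tcp_pos"].round(2),o["wrist_force"].round(1),o["moment"].round(2))
    if o["wrist_force"][2]>-1: break
    z-=1 if z>4 else .5
wait(.2); p=o["tcp_pos"]
grip(40); st("rel")
grip(85); st("open")
move_l(tcp_for(P,4,150),speed=120); st("up")
goto([420,-120,260],[180,0,94]); st()
for c in ("side","top"):
    im=get_image(c); cv2.imwrite(f"pics/f_{c}.png",cv2.resize(im[90:,120:430,::-1],None,fx=1.9,fy=1.9))
E
```

```text
t44.05 p [ 490.2  -244.65  174.51] r [-1.7998e+02 -8.0000e-02  9.4010e+01] F [-0.48  0.72 -3.41] M [ 0.045 -0.008  0.025] w17.6
 t45.53 p [ 491.05 -246.15   15.98] r [1.7991e+02 7.0000e-02 9.4000e+01] F [-0.47 -0.06 -4.15] M [-0.034  0.013 -0.021] w17.9
8 [ 489.88 -245.4     7.7 ] [-0.3  0.2 -3.6] [0.03 0.03 0.05]
7 [ 490.19 -245.58    6.96] [ 0.2  0.1 -3.5] [-0.   -0.04 -0.03]
6 [ 490.1  -245.54    5.92] [-0.5  0.3 -4.4] [ 0.01  0.04 -0.03]
5 [ 490.12 -245.52    4.91] [-0.1  0.1 -4.1] [0.01 0.05 0.01]
4 [ 490.11 -245.51    3.9 ] [ 0.4 -0.8 -3.8] [-0.01  0.06 -0.  ]
3.5 [ 490.17 -245.53    3.45] [ 0.1 -0.8 -4.1] [-0.03  0.04  0.04]
3.0 [ 490.17 -245.56    2.96] [ 0.2  0.1 -3.5] [0.02 0.02 0.01]
2.5 [ 490.34 -245.65    2.58] [ 0.7  0.1 -3.7] [-0.01 -0.02  0.01]
2.0 [ 490.31 -245.64    2.52] [-1.8  1.7  2.4] [0.18 0.23 0.07]
rel t48.46 p [ 490.56 -245.84    2.05] r [1.7996e+02 3.0000e-02 9.4000e+01] F [0.37 0.05 0.39] M [ 0.005 -0.013  0.006] w40.4
open t48.98 p [ 490.18 -245.58    1.98] r [-180.   -0.   94.] F [-0.63  0.02 -0.1 ] M [-0.045 -0.056  0.02 ] w85.1
up t50.36 p [ 489.48 -245.12  148.88] r [-1.799e+02 -8.000e-02  9.399e+01] F [ 0.76 -0.73  0.03] M [-0.045  0.037 -0.003] w85.1
 t51.11 p [ 419.99 -120.24  259.22] r [-1.7997e+02  2.0000e-02  9.4010e+01] F [ 0.04 -0.63 -1.16] M [0.02  0.009 0.029] w85.1
```

View pics/f_side.png

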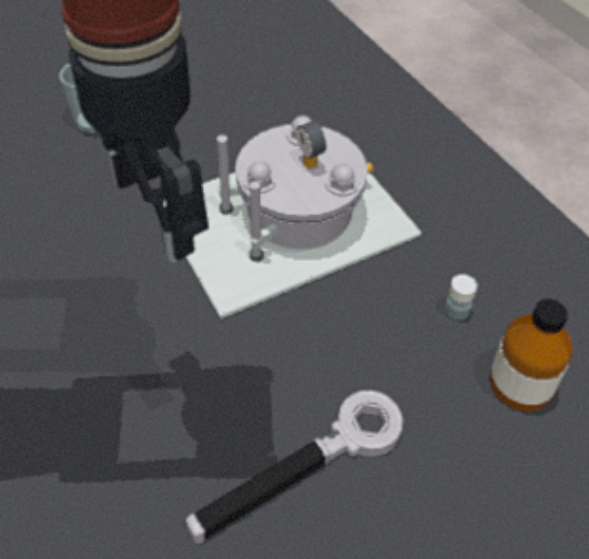

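View pics/f_top.png

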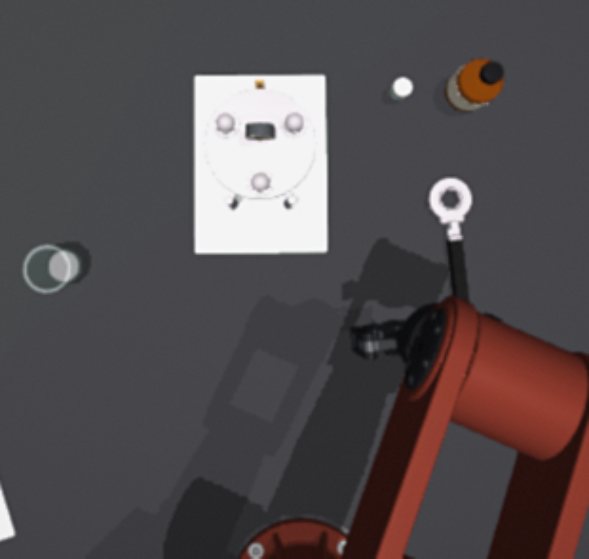

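The wrench lies flat on the bench with its head near (450, 198) in the top view, clear of the vessel plate, which runs from about (195, 75) to (327, 252). The glassware stands where it was and the robot touches nothing.

```bash
python3 -c "
from h import *
sign_off(); st()"
```

```text
the job is handed in; nothing more can be done
the job is handed in; nothing more can be done
```

The nut came up against what I take to be its stop and was pulled tight there. The wrench now lies flat on the open bench, and I handed the job in at about 51 s.

- **Seating:** I gripped the wrench by its handle and lowered it onto the nut. A clockwise swing with light pressure made it drop about 12 mm, which is full depth.
- **Tightening:** It took three drive strokes between the posts, with free slip on the returns. The running torque was about 0.22 N m. At the stop it rose steadily to about 0.76–0.79 N m, and I held it there for about 0.8 s. The highest reading was about 0.79 N m, below the 1.2 N m limit.
- **Laying down:** I relaxed the pull, lifted the wrench off and set it down near where it first lay. The last pictures show it flat and clear of the vessel, with the glassware in place and the gripper empty and clear.

**Checks that disagreed or were missing:**
- I judged the stop only from the torque rise and the total turn of about 100°. I did not measure the nut's angle.
- Early on, the side camera put the held wrench head about 6 mm off from the other estimates. The contact heights and the drop onto the nut fitted the other estimates.

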